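# Load a carrier board into the drying rack and start it

## Task

Take the loose carrier board off its block and stand it on its long edge in the empty near slot of the drying rack: lay it on the slot's sloping rests with one long edge down in the groove, then tip it up until it leans back against the slot's two upright fingers. Then turn the rack's dial so that its white pointer stands at the one long mark on the scale. Leave the board already in the rack and the small gilded package on the bench where they are.

Things in the scene. Friction and masses are not known exactly. Their poses are not given: they have to be found in the camera images.
- board: Loose grey carrier board 92 x 49 x 5 mm, 60 g; two modules stand up to 12 mm above its underside (looks only; it collides as the plain plate). Starts flat, modules up, on a block 68 x 30 mm, 18 mm high, lined up with it: its long edges overhang by 9 mm, to be gripped across the 49 mm. Origin: centre of the underside; x along the length, y across, z out of the module side.
- slot (a point): Near (empty) slot of the drying rack, mid-length, on the groove's floor (34 mm above the bench), at the front face of the back rib. x to the rack's back, y along the slot, z up. Groove for the board's lower edge: x -9.5 mm (lip 3 mm high) to x 0 (rib 10 mm high). Cheeks at y -51 and +51 mm, 14 mm high. Supports only at the ends (|y| over 36 mm), open between down to z -16.
- raised_edge (a point): Where the middle of the raised edge (underside) of a board laid in the near slot comes to lie: slot x -46, y 0, z 25 mm; axes as the slot's. The slot's rests slope at 30 degrees from the lip up to slot x -36, z 18 mm, so that the board's raised edge overhangs them towards the robot and a fingertip can get under it in the middle.
- upright_fingers (a point): Midway between the tops of the slot's two upright fingers, on their front face: slot x +2, y 0, z 44 mm. The fingers are 15 mm wide, at the ends of the slot, 43 mm either side. A board tipped up leans back on them by about 8 degrees. Axes as the slot's.
- rack: Fixed drying rack: white housing 200 (x) x 210 (y) mm, 18 mm high, with two slots between aluminium cheeks and a grey control box 94 x 74 mm, 40 mm high, at its left near corner. Origin: centre of the underside; x to its back (away from the robot), y to the left, z up. The slot point lies at (-20, -40, 34) mm, the far slot 80 mm behind it.
- dial_grip (a point): Point on the dial's vertical axis, mid-height of its bar grip, 18 mm above the control box; axes as the rack's. The dial is a black knob on the control box: disc 42 mm across with an upright bar 38 mm long, 12 mm wide, its top 9 mm above this point, a white pointer line on one end of the bar.
- dial (a joint): Angle of the dial, rad, growing clockwise seen from above. At 0 the white pointer end would point along the rack's -x (to the robot), at 1.571 to its +y (left), at 3.142 to its +x. Ticks every 0.524 rad; the one long, broad mark stands at 2.618. Stops at 0 and 5.76; light friction, stays where it is left.
- neighbour: A second, like board, loose, already standing on edge in the rack's far slot, 80 mm behind the empty one; its top edge is 83 mm above the bench. Origin and axes as the loose board's.
- package: Small gilded package 29 x 48 x 16 mm lying loose on the bench, on the other side of the rack from the loose board; to be left alone. Origin: centre of its underside.
Mind the look-alikes: they are no part of the job. Of the things that look like the neighbour, the smaller one is meant.

How it is judged:
On the way, in this order (a step that is already met when the one before it is completed fails the run):
1. the board stands on edge in the empty slot, let go (angle between board's own z axis and vertical between 1.35 and 1.79 rad and x of board in the frame of slot between -0.015 and 0.012 m and z of board in the frame of slot between 0.018 and 0.03 m and contact force between board and the fingers below 0.05 N), for 0.2 s.
2. the dial's pointer stands at the long mark (value of joint dial between 2.498 and 2.738 rad), for 0.2 s.
At the end, for the whole second after the job is handed in: Board at rest on its long edge in the near slot: within 13 degrees of upright, length level and within 7 degrees of the slot's, centre within 10 mm of its middle, lower edge in the groove. Dial within 0.12 rad of the long mark. The other board still stands (all of step 2 and angle between board's own z axis and vertical between 1.35 and 1.79 rad and angle between board's own x axis and vertical between 1.47 and 1.67 rad and x of board in the frame of slot between -0.015 and 0.012 m and y of board in the frame of slot between -0.01 and 0.01 m and z of board in the frame of slot between 0.018 and 0.03 m and angle between the x axis of board and the y axis of slot, either way round below 0.12 rad and linear speed of board below 0.01 m/s and angle between neighbour's own z axis and vertical above 1.35 rad); the robot touches nothing.
It fails at once if the board already in the rack is knocked out of place (more than 15 mm) (distance of neighbour from where it was at the start of the episode above 0.015 m).
It fails at once if the small gilded package is pushed more than 20 mm (distance of package from where it was at the start of the episode above 0.02 m).
It also fails if it takes over 64 s, if anything falls off the work surface, if the arm or the gripper's body presses on something with over 40 N, if the wrist force passes 120 N, or if a joint passes its speed limit or range.

## Robot

A 6-joint arm with a two-finger parallel gripper is mounted at the origin on a cart in front of the work surface, level with it; the furniture and walls round the work are solid. World frame = base frame: x ahead of the robot, y to its left, z up, the work surface at z = 0. Lengths are in m, angles in rad, forces in N, time in s.
With the tool pointing down it reaches from about 0.35 to 0.85 m from the base axis. Payload 8.1 kg.
Tool frame: the origin (TCP) lies at the very end of the fingers, on their centre line; the grasp point (between the pads) lies 19 mm behind it (r.grip_depth is the distance from the TCP to the grasp point, in m); z points along the fingers, y is the line along which they close (so a half turn about z gives the same grasp; the last joint's range is limited). The gripper opens to 85 mm and grips with 20 to 120 N. Pads are 22 mm wide; open, the fingers measure 114 mm over their backs; the gripper's body (76 mm by 85 mm) begins 54 mm behind the grasp point. The pads swing forward as they close: fully open they stand 13 mm farther back than shut.
Start: joints at [1.1, 0.13, 1.488, -0, 1.523, -0.085], TCP at [0.226, 0.556, 0.231] pointing down, gripper open.
Joint ranges: [-2.96, 2.96], [-0.89, 2.26], [0.02, 2.5], [-1.34, 4.48], [0, 2.73], [-2.66, 2.66]. Speed limits (rad/s): [2.39, 2.39, 2.79, 3.14, 3.14, 3.14].

## Interface

Orientations are given as [roll, pitch, yaw] about the fixed x, y, z axes, in that order (R = Rz(yaw) Ry(pitch) Rx(roll)).
In Python, from station import r gives the robot as it stands. The module is installed in compiled form; this text tells all that it offers.
- The arm moves only by the tool drive_tool, never from a script. Its argument "moves" is a list of rows, each a list of 7 numbers: the shift along the tool's x, y, z in mm, then the turn, a rotation vector about the tool's x, y, z in degrees, then the opening, from 0 (shut) to 1 (fully open). In form: [[dx, dy, dz, wx, wy, wz, hand], ...]. A call has exactly 5 rows; each row shifts and turns the commanded pose from where the row before left it, along the tool's axes as they then stand; what a row does not reach is not made up. A row lasts 1/10 s, in which the tool goes at most 50 mm and 8.59 degrees, less where a joint would pass 70% of its speed; a pose out of reach is approached as far as the arm can. A call is refused whole if a number of a shift passes 50 or a number of a turn 8.59, either way. A call with a gripper value outside its range is refused whole. The fingers move at their own pace and stop on an object; "grip_force" is the grip in N (left out, the last holds). Time passes only in rows, so rows that do not move let the fingers close, or fill a call up. It gives the time, the measured TCP pose, the force, the opening and the grip force at its end, in the units of the state.
- r.state(): the state, without advancing time (a new reading comes with each control period).
- r.grab_frame(name): name is "scene" or "top"; returns a dict with "img" (420x560x3 uint8, red, green, blue), "intrinsics" (3x3 intrinsics, pixels), "R" (3x3) and "t" (3): a world point X has camera coordinates R X + t. Camera axes: x right, y down, z forward; pixel columns grow to the right and rows downward; lengths in m; the calibration is good to about 2 mm. A picture is of the moment at which its call begins. There is no depth.
- r.finish_job(): hands the job in; it is judged then, once.
The state is a dict: "time": time; "joints": joint angles; "joint_vel": joint speeds; "effort": joint torques, N m; "tcp_pos": TCP position; "orientation": TCP orientation; "contact_force": force on the tool from outside, world axes, zero at the start; "torque": the same for the moment, N m; "gripper_width": opening from 0.0 (shut) to 1.0 (fully open); "grip_force": force on a finger pad.
Only numpy, scipy, OpenCV 4.12 (cv2) and the standard library are available. Lean on these libraries where they do the work, as an engineer would, in place of code of your own. Each camera call takes 0.05 s, during which the arm holds its last target. There are 200 camera calls.

## Working session

There is one attempt and no reset: what is moved stays moved. The work goes in short steps, Python scripts to look and compute and a tool call to move; the robot and the scene stay as the last step left them, time stands still between calls to the robot, and variables do not carry over. Pictures are saved under pics/ and viewed, at most 10 in all, crops included, and the job is handed in when it is done.

Besides the shell and the picture viewer there is one more tool, called as name([rows], argument=value, ...), one row to a line, values as JSON. drive_tool: Moves the arm, as the interface text tells. Its arguments: {"type":"object","properties":{"moves":{"type":"array"},"grip_force":{"type":"number"}},"required":["moves"]}

```bash
mkdir -p pics
python3 - <<'E'
from station import r
import cv2
for n in("scene","top"):
    f=r.grab_frame(n); cv2.imwrite(f"pics/{n}0.png",f["img"][:,:,::-1]); print(n,f["intrinsics"].tolist(),f["R"].round(4).tolist(),f["t"].round(4).tolist())
print(r.state())
E
```

```text
scene [[391.0866870020526, 0.0, 274.41133450246514], [0.0, 391.0866870020526, 209.23896401763108], [0.0, 0.0, 1.0]] [[0.8813, -0.4721, 0.0199], [-0.323, -0.6328, -0.7037], [0.3448, 0.6137, -0.7102]] [-0.4189, 0.2961, 0.892]
top [[520.9295103306847, 0.0, 284.2905702282442], [0.0, 520.9295103306847, 206.19133301506332], [0.0, 0.0, 1.0]] [[0.0281, -0.9992, 0.0278], [-0.9877, -0.0321, -0.1532], [0.154, -0.0231, -0.9878]] [0.0536, 0.5591, 1.0721]
{'time': 0.1, 'joints': array([ 1.09962666e+00,  1.31060340e-01,  1.48921119e+00, -2.60480721e-05,
        1.52298977e+00, -8.54094864e-02]), 'joint_vel': array([-0.00064582, -0.00178484, -0.00215807,  0.00053556,  0.0002616 ,
       -0.00013545]), 'effort': array([ 1.03862803e-03, -5.70944953e+01, -5.01946127e+01,  8.27263761e-06,
        7.89517129e-03,  5.95578422e-05]), 'tcp_pos': array([0.22552067, 0.5554571 , 0.23034203]), 'orientation': array([-3.13992787e+00, -1.16423331e-04,  2.75583364e+00]), 'contact_force': array([-0.08789891, -0.61922869, -0.44927343]), 'torque': array([-0.00865505, -0.01950545, -0.02986993]), 'grip_force': 0.0, 'gripper_width': 1.0022865301127295}
```

View pics/scene0.png

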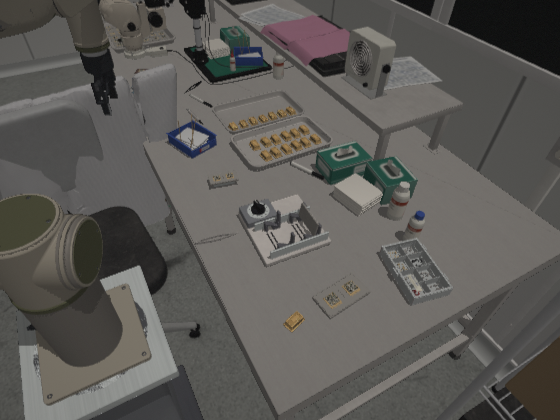

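View pics/top0.png

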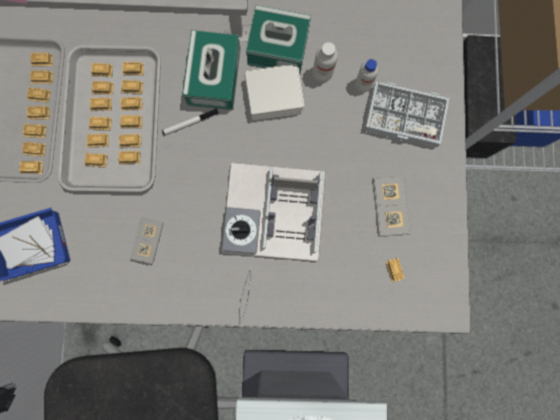

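The top view shows the loose board at about (147,241), the rack centred at about (274,212), its dial at (240,230), and the package at (396,269). The larger look-alike board is at (392,207).

```bash
cat > h.py <<'E'
import numpy as np, cv2
from station import r
def ray(f,uv,z):
    K,R,t=[np.array(f[k]) for k in("intrinsics","R","t")]
    c=-R.T@t; d=R.T@np.linalg.inv(K)@np.array([uv[0],uv[1],1.]); return c+d*(z-c[2])/d[2]
def proj(f,X):
    K,R,t=[np.array(f[k]) for k in("intrinsics","R","t")]
    p=K@(R@np.array(X)+t); return p[:2]/p[2]
E
python3 - <<'E'
import cv2,numpy as np
t=cv2.imread("pics/top0.png"); s=cv2.imread("pics/scene0.png")
a=cv2.resize(t[155:275,120:170],None,fx=5,fy=5,interpolation=cv2.INTER_CUBIC)
b=cv2.resize(t[155:275,215:335],None,fx=4.5,fy=5,interpolation=cv2.INTER_CUBIC)
cv2.imwrite("pics/c1.png",np.hstack([a,b])[:600,:800])
c=cv2.resize(s[165:265,200:335],None,fx=5.9,fy=5.9,interpolation=cv2.INTER_CUBIC)
cv2.imwrite("pics/c2.png",c[:600,:800])
E
```

```text
(no output)
```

View pics/c1.png

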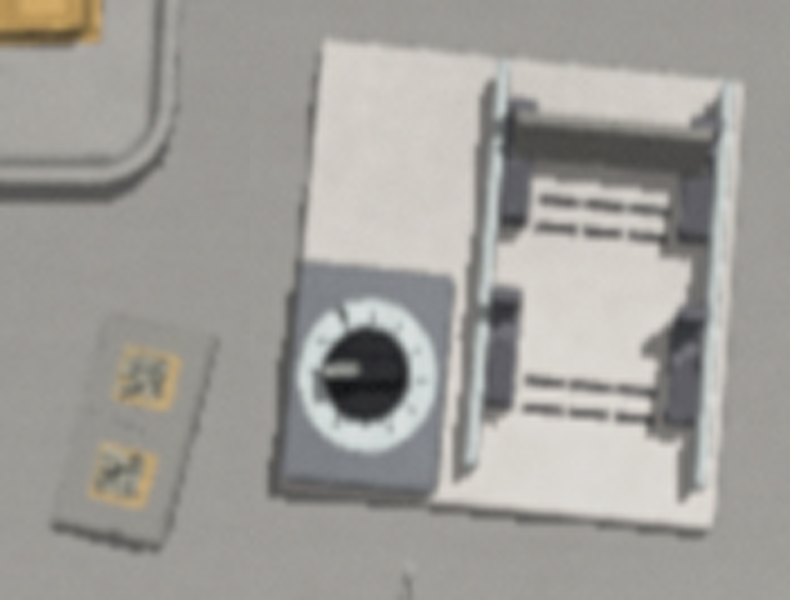

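View pics/c2.png

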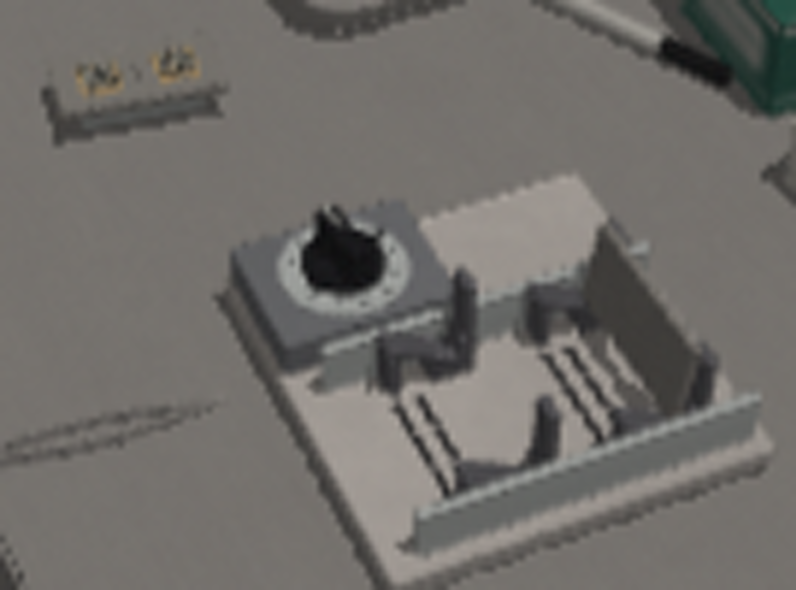

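Crop c1 shows the board outline with corners at about (107,315), (217,337), (160,540) and (52,525). It also shows the rack and the dial pointer, which points roughly left. I'll measure these next.

Run:
```python
from h import *
f=r.grab_frame("top"); g=r.grab_frame("scene"); im=f["img"]
print("cam",(-np.array(f["R"]).T@f["t"]).round(3))
P=lambda x,y:(120+x/5,155+y/5)
Q=lambda x,y:(215+(x-250)/4.5,155+y/5)
print("board")
c=np.array([ray(f,P(*p),.023)[:2] for p in[(107,315),(217,337),(160,540),(52,523)]]);print(c.round(4),np.linalg.norm(np.roll(c,-1,0)-c,axis=1).round(4),c.mean(0).round(4))
print("rack")
c=np.array([ray(f,Q(*p),.018)[:2] for p in[(322,38),(742,83),(712,524)]]);print(c.round(4),np.linalg.norm(c[1]-c[0]),np.linalg.norm(c[2]-c[1]),(c[0]+c[2])/2)
d=c[0]-c[1];print("yaw from back edge",np.arctan2(-d[0],d[1]));d=c[1]-c[2];print("yaw side",np.arctan2(d[1],d[0]))
# masks
hsv=cv2.cvtColor(im,cv2.COLOR_RGB2HSV)
m=((hsv[:,:,2]>150)&(hsv[:,:,1]<50)).astype(np.uint8); m[:155]=0;m[275:]=0;m[:,:215]=0;m[:,335:]=0
m=cv2.morphologyEx(m,cv2.MORPH_CLOSE,np.ones((3,3)))
cs=cv2.findContours(m,0,2)[0];print([cv2.minAreaRect(k) for k in cs if cv2.contourArea(k)>300])
o=((hsv[:,:,1]>80)&(hsv[:,:,0]>8)&(hsv[:,:,0]<30)).astype(np.uint8); o[:,:125]=0;o[:,170:]=0;o[:215]=0;o[270:]=0
o=cv2.morphologyEx(o,cv2.MORPH_CLOSE,np.ones((5,5)))
cs=[k for k in cv2.findContours(o,0,2)[0] if cv2.contourArea(k)>8]
for k in cs:
  q=cv2.minAreaRect(k)[0];print("gold",q,ray(f,q,.030))
# dial: dark disc
b=((im.max(2)<70)).astype(np.uint8);b[:,:220]=0;b[:,262:]=0;b[:210]=0;b[255:]=0
n,l,st,ce=cv2.connectedComponentsWithStats(b);print("dial",st[1:],ce[1:])
# pointer pix in scale crop, dial plate ring centre at (367,375)
print("ring",ray(f,Q(367,375),.040),"disc",ray(f,Q(367,375),.058), "mark",ray(f,Q(341,312),.040),"ptr",ray(f,Q(341,369),.067))
```

```text
cam [0.386 0.096 1.143]
board
[[0.5245 0.3769]
 [0.5165 0.3292]
 [0.4289 0.3478]
 [0.4347 0.3939]] [0.0483 0.0895 0.0464 0.0913] [0.4761 0.3619]
rack
[[ 0.6546  0.1904]
 [ 0.6413 -0.0165]
 [ 0.4464 -0.0053]] 0.2073355157134083 0.1952641298237653 [0.55047158 0.09252379]
yaw from back edge -0.06382921070836939
yaw side -0.05751381507415939
[((274.5, 214.5), (119.0, 119.0), 90.0)]
dial [[232 221  18  18 211]] [[240.97630332 229.55450237]]
ring [0.50340681 0.16092883 0.04      ] disc [0.50148376 0.15987327 0.058     ] mark [0.52998433 0.17431482 0.04      ] ptr [0.50264623 0.17139009 0.067     ]
```

Run:
```python
from h import *
f=r.grab_frame("top"); g=r.grab_frame("scene")
S=lambda x,y:(200+x/5.9,165+y/5.9)
Q=lambda x,y:(215+(x-250)/4.5,155+y/5)
print("scene corners FL FR NR",[ray(g,S(*p),.018)[:2].round(4) for p in[(578,176),(772,440),(392,583)]])
print("ring scene",ray(g,S(343,267),.040))
# two-view triangulated scale: board corners scene, top face
print("board scene nearL? ",[ray(g,S(*p),z)[:2].round(4) for p,z in[((45,92),.023),((58,125),.023),((222,92),.023)]])
# predicted vs seen in top for rack pose guess
def W(c,yaw,p): 
    a,b=np.cos(yaw),np.sin(yaw); return [c[0]+a*p[0]-b*p[1],c[1]+b*p[0]+a*p[1],p[2]]
seenT={"FL":(322,38),"FR":(742,83),"NR":(712,524),"upR":(690,318),"cheekFL":(504,62),"cheekFR":(732,82)}
hsv=cv2.cvtColor(f["img"],cv2.COLOR_RGB2HSV)
o=((hsv[:,:,1]>60)&(hsv[:,:,0]>5)&(hsv[:,:,0]<35)).astype(np.uint8); o[:,:128]=0;o[:,168:]=0;o[:215]=0;o[270:]=0
o=cv2.morphologyEx(o,cv2.MORPH_CLOSE,np.ones((5,5)))
for k in cv2.findContours(o,0,2)[0]:
  q=cv2.minAreaRect(k);print("gold",q,ray(f,q[0],.030).round(4))
for c in [(.5505,.0925),(.549,.092),(.552,.091)]:
  for yaw in(-.06,):
    for n,p,cam,T in [("FL",(.1,.105,.018),f,lambda q:(250+(q[0]-215)*4.5,(q[1]-155)*5)),("FR",(.1,-.105,.018),f,0),("NR",(-.1,-.105,.018),f,0),("lipL",(-.0295,-.004,.037),f,0),("finTopL",(-.018,.003,.078),f,0),("finTopR",(-.018,-.083,.078),f,0),("FLs",(.1,.105,.018),g,0),("FRs",(.1,-.105,.018),g,0),("NRs",(-.1,-.105,.018),g,0)]:
      q=proj(cam,W(c,yaw,p)); q=(250+(q[0]-215)*4.5,(q[1]-155)*5) if cam is f else ((q[0]-200)*5.9,(q[1]-165)*5.9)
      print(n,np.round(q),end=" ")
    print()
```

```text
scene corners FL FR NR [array([0.6565, 0.1836]), array([ 0.6454, -0.0155]), array([ 0.4472, -0.0073])]
ring scene [0.50649209 0.16016432 0.04      ]
board scene nearL?  [array([0.4296, 0.3676]), array([0.426 , 0.3395]), array([0.5149, 0.3244])]
gold ((145.58822631835938, 252.14706420898438), (8.060433387756348, 13.891385078430176), 59.036251068115234) [0.4511 0.3612 0.03  ]
gold ((145.5, 245.0), (1.0, 0.0), 180.0) [0.4662 0.3625 0.03  ]
gold ((149.41177368164062, 230.35293579101562), (10.6715669631958, 10.6715669631958), 14.03624439239502) [0.4976 0.3563 0.03  ]
gold ((147.0, 225.0), (4.0, 0.0), 180.0) [0.509  0.3622 0.03  ]
FL [320.  33.] FR [746.  77.] NR [714. 529.] lipL [518. 340.] finTopL [506. 299.] finTopR [692. 318.] FLs [571. 167.] FRs [773. 445.] NRs [385. 584.] 
FL [321.  37.] FR [747.  81.] NR [715. 532.] lipL [519. 344.] finTopL [507. 303.] finTopR [693. 322.] FLs [569. 169.] FRs [771. 447.] NRs [383. 586.] 
FL [323.  30.] FR [749.  74.] NR [717. 525.] lipL [521. 337.] finTopL [509. 296.] finTopR [696. 315.] FLs [575. 168.] FRs [777. 446.] NRs [390. 585.]
```

drive_tool([
  [-38, -11, 16, 0, 0, 0, 1],
  [-38, -11, 16, 0, 0, 0, 1],
  [-38, -11, 16, 0, 0, 0, 1],
  [-38, -11, 16, 0, 0, 0, 1],
  [-38, -11, 16, 0, 0, 0, 1],
])

```text
time: 0.8
tcp_pos: [0.3821, 0.4324, 0.1508]
orientation: [3.141, 0.0, 2.756]
contact_force: [1.1, -0.2, -0.2]
gripper_width: 0.997
grip_force: 0.0
```

drive_tool([
  [-38, -11, 16, 0, 0, 0, 1],
  [-38, -11, 16, 0, 0, 0, 1],
  [-38, -11, 16, 0, 0, 0, 1],
  [0, 0, 0, 0, 0, -5.4, 1],
  [0, 0, 0, 0, 0, -5.4, 1],
])

```text
time: 1.3
tcp_pos: [0.4749, 0.3584, 0.1022]
orientation: [-3.14, -0.001, 2.945]
contact_force: [-0.5, -0.0, 0.3]
gripper_width: 0.999
grip_force: 0.0
```

```bash
cat >> h.py <<'E'
from scipy.spatial.transform import Rotation as Ro
def pose():
    s=r.state(); return np.array(s["tcp_pos"]),Ro.from_euler("xyz",s["orientation"])
def togo(p,rot):
    q,R=pose(); print("shift mm",(R.inv().apply(np.array(p)-q)*1000).round(1),"turn deg",np.degrees((R.inv()*rot).as_rotvec()).round(1))
RY=-.058
SLOT=np.array([.528,.0528,.034]); RK=Ro.from_euler("z",RY)
def down(yaw): return Ro.from_euler("xyz",[np.pi,0,yaw])
def slotrot(phi): # tool y = slot +x, tilted phi deg about slot y
    return RK*Ro.from_euler("y",phi,degrees=True)*down(np.pi/2)
def slotp(x,y,z): return SLOT+RK.apply(np.array([x,y,z])/1000)
E
python3 - <<'E'
from h import *
print(r.state()["joints"],r.state()["tcp_pos"],r.state()["contact_force"])
togo([.475,.360,.010],down(2.944))
E
```

```text
[ 5.60280980e-01  2.14204969e-01  1.63595937e+00  2.84556655e-06
  1.29330235e+00 -8.14193540e-01] [0.47489957 0.35836626 0.1021543 ] [-0.46615993 -0.01426937  0.279347  ]
shift mm [ 0.1  1.7 92.2] turn deg [-0.1 -0.1  0.1]
```

drive_tool([
  [0, 1.5, 35, 0, 0, 0, 1],
  [0, 0, 35, 0, 0, 0, 1],
  [0, 0, 22, 0, 0, 0, 1],
  [0, 0, 0, 0, 0, 0, 0.7],
  [0, 0, 0, 0, 0, 0, 0],
], grip_force=30)

```text
time: 1.8
tcp_pos: [0.4745, 0.3614, 0.0115]
orientation: [-3.141, -0.001, 2.944]
contact_force: [0.3, 0.7, 0.6]
gripper_width: 0.688
grip_force: 0.0
```

drive_tool([
  [0, 0, 0, 0, 0, 0, 0],
  [0, 0, 0, 0, 0, 0, 0],
  [0, 0, 0, 0, 0, 0, 0],
  [0, 0, 0, 0, 0, 0, 0],
  [0, 0, 0, 0, 0, 0, 0],
])

```text
time: 2.3
tcp_pos: [0.4759, 0.3623, 0.0133]
orientation: [3.139, 0.002, 2.944]
contact_force: [-0.1, -0.6, 6.7]
gripper_width: 0.562
grip_force: 31.7
```

drive_tool([
  [0, 0, -20, 0, 0, 0, 0],
  [0, 0, -40, 0, 0, 0, 0],
  [0, 0, -40, 0, 0, 0, 0],
  [0, 0, -40, 0, 0, 0, 0],
  [0, 0, 0, 0, 0, 0, 0],
])

```text
time: 2.8
tcp_pos: [0.4783, 0.3638, 0.1596]
orientation: [3.133, 0.009, 2.944]
contact_force: [0.9, -0.4, 0.2]
gripper_width: 0.56
grip_force: 31.3
```

Run:
```python
from h import *
import cv2
s=r.grab_frame("scene")["img"];t=r.grab_frame("top")["img"]
a=cv2.resize(s[100:220,160:280],(480,480),interpolation=2); b=cv2.resize(t[170:290,90:170],(320,480),interpolation=2)
cv2.imwrite("pics/g1.png",np.hstack([a,b])[:,:,::-1])
togo(slotp(-25,0,70),slotrot(0))
```

```text
shift mm [ -87.1 -296.7   48.9] turn deg [ 0.2  0.  82. ]
```

View pics/g1.png

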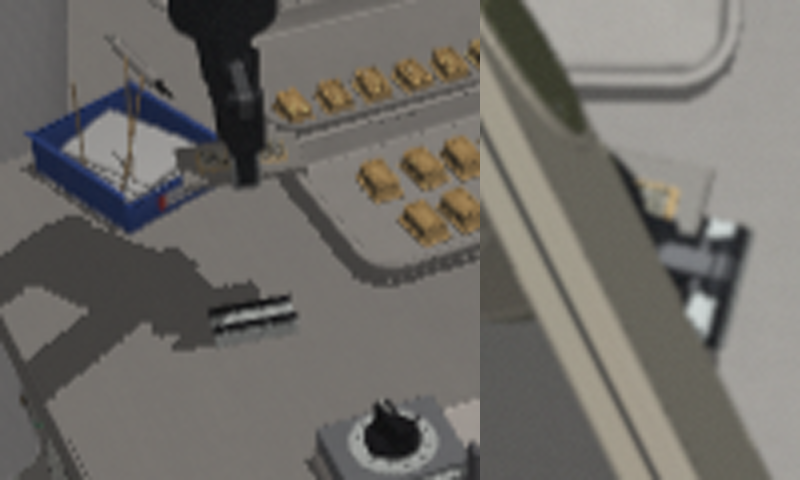

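The board is held near the fingertips and roughly centred in them. Next I carry it over the near slot, turn it, and tilt it.

drive_tool([
  [-11, -37, 0, 0, 0, 0, 0],
  [-11, -37, 0, 0, 0, 0, 0],
  [-11, -37, 0, 0, 0, 0, 0],
  [-11, -37, 0, 0, 0, 0, 0],
  [-11, -37, 0, 0, 0, 0, 0],
])

```text
time: 3.4
tcp_pos: [0.4909, 0.1676, 0.1493]
orientation: [-3.14, -0.003, 2.945]
contact_force: [1.0, -0.8, -0.5]
gripper_width: 0.56
grip_force: 31.3
```

drive_tool([
  [-11, -37, 0, 0, 0, 0, 0],
  [-11, -37, 0, 0, 0, 0, 0],
  [-10, -37, 0, 0, 0, 0, 0],
  [0, 0, 0, 0, 0, 8.2, 0],
  [0, 0, 0, 0, 0, 8.2, 0],
])

```text
time: 3.9
tcp_pos: [0.5007, 0.0527, 0.1494]
orientation: [-3.14, -0.003, 2.65]
contact_force: [0.3, 1.0, 0.2]
gripper_width: 0.561
grip_force: 31.3
```

drive_tool([
  [0, 0, 0, 0, 0, 8.2, 0],
  [0, 0, 0, 0, 0, 8.2, 0],
  [0, 0, 0, 0, 0, 8.2, 0],
  [0, 0, 0, 0, 0, 8.2, 0],
  [0, 0, 0, 0, 0, 8.2, 0],
])

```text
time: 4.4
tcp_pos: [0.5006, 0.0541, 0.1493]
orientation: [-3.138, -0.001, 1.936]
contact_force: [0.2, -0.6, -0.6]
gripper_width: 0.56
grip_force: 31.3
```

drive_tool([
  [0, 0, 0, 0, 0, 8.2, 0],
  [0, 0, 0, 0, 0, 8.2, 0],
  [0, 0, 0, 0, 0, 8.2, 0],
  [0, 0, 0, 7, 0, 0, 0],
  [0, 0, 0, 7, 0, 0, 0],
])

```text
time: 4.9
tcp_pos: [0.5, 0.0543, 0.1505]
orientation: [-2.891, 0.0, 1.513]
contact_force: [1.9, 0.7, -0.4]
gripper_width: 0.559
grip_force: 31.4
```

drive_tool([
  [0, 0, 0, 7, 0, 0, 0],
  [0, 0, 0, 7, 0, 0, 0],
  [0, 0, 0, 0, 0, 0, 0],
  [0, 0, 0, 0, 0, 0, 0],
  [0, 0, 0, 0, 0, 0, 0],
])

```text
time: 5.4
tcp_pos: [0.5017, 0.0543, 0.1517]
orientation: [-2.655, -0.0, 1.513]
contact_force: [-0.2, 0.5, 0.4]
gripper_width: 0.562
grip_force: 31.3
```

Run:
```python
from h import *
print(r.state()["joints"].round(2),r.state()["tcp_pos"],r.state()["contact_force"])
togo(slotp(-29,0,45),slotrot(30))
f=r.grab_frame("scene");cv2.imwrite("pics/s2.png",cv2.resize(f["img"][150:270,210:350],(798,684)[:2],interpolation=2)[:600,:,::-1])
```

```text
[-0.01  0.41  1.39  0.02  1.83  0.05] [0.50172481 0.0542539  0.15168829] [-0.22443693  0.53795091  0.37218139]
shift mm [ 0.1 31.6 65.5] turn deg [2.1 0.  0. ]
```

View pics/s2.png

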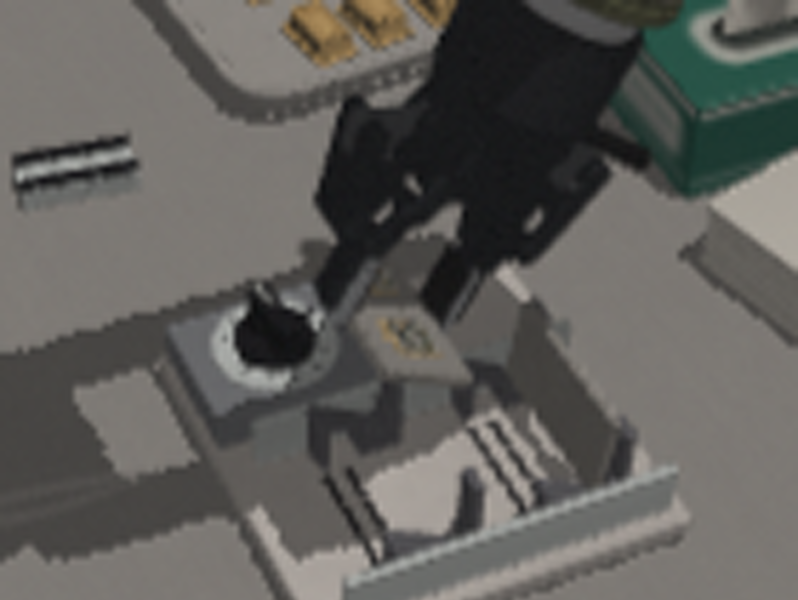

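The picture shows the board held at a tilt, with its right-end corners at about (402,375) and (472,380). I'll check the hold against those before lowering.

Run:
```python
from h import *
f=r.grab_frame("scene");p,R=pose()
for z in(-4.7,-9.7):
  for x in(-46,):
    for y in(-24.5,24.5):
      q=proj(f,p+R.apply(np.array([x,y,z])/1000));print(z,x,y,((q-[210,150])*5.7).round())
q0=proj(f,p);q1=proj(f,p+R.apply([.01,0,0]));q2=proj(f,p+R.apply([0,0,.01]));print("px per 10mm x,z",(q1-q0)*5.7,(q2-q0)*5.7)
```

```text
-4.7 -46 -24.5 [374. 376.]
-4.7 -46 24.5 [463. 383.]
-9.7 -46 -24.5 [379. 367.]
-9.7 -46 24.5 [468. 375.]
px per 10mm x,z [ -9.43022913 -14.4393423 ] [-9.87144832 17.03194961]
```

drive_tool([
  [0, 10.5, 22, 2, 0, 0, 0],
  [0, 10.5, 22, 0, 0, 0, 0],
  [0, 10.5, 21.5, 0, 0, 0, 0],
  [0, 5, 8.5, 0, 0, 0, 0],
  [0, 5, 8.5, 0, 0, 0, 0],
])

```text
time: 6.0
tcp_pos: [0.4978, 0.0545, 0.06]
orientation: [-2.62, -0.0, 1.513]
contact_force: [0.3, -0.5, -0.5]
gripper_width: 0.563
grip_force: 31.4
```

drive_tool([
  [0, 3, 5, 0, 0, 0, 0],
  [0, 2, 3.5, 0, 0, 0, 0],
  [0, 0, 0, 0, 0, 0, 0],
  [0, 0, 0, 0, 0, 0, 0],
  [0, 0, 0, 0, 0, 0, 0],
])

```text
time: 6.5
tcp_pos: [0.498, 0.0544, 0.0497]
orientation: [-2.619, -0.0, 1.513]
contact_force: [-0.6, 0.0, -0.1]
gripper_width: 0.56
grip_force: 31.4
```

Run:
```python
from h import *
print(r.state()["contact_force"],r.state()["torque"])
togo(slotp(-29,0,10.5),slotrot(30))
f=r.grab_frame("scene");cv2.imwrite("pics/s3.png",cv2.resize(f["img"][170:260,230:340],(770,630),interpolation=2)[:600,:,::-1])
```

```text
[-0.62983982  0.02421908 -0.08946077] [-0.01519814 -0.25318485  0.02834399]
shift mm [0.2 3.5 4. ] turn deg [0.1 0.  0. ]
```

View pics/s3.png

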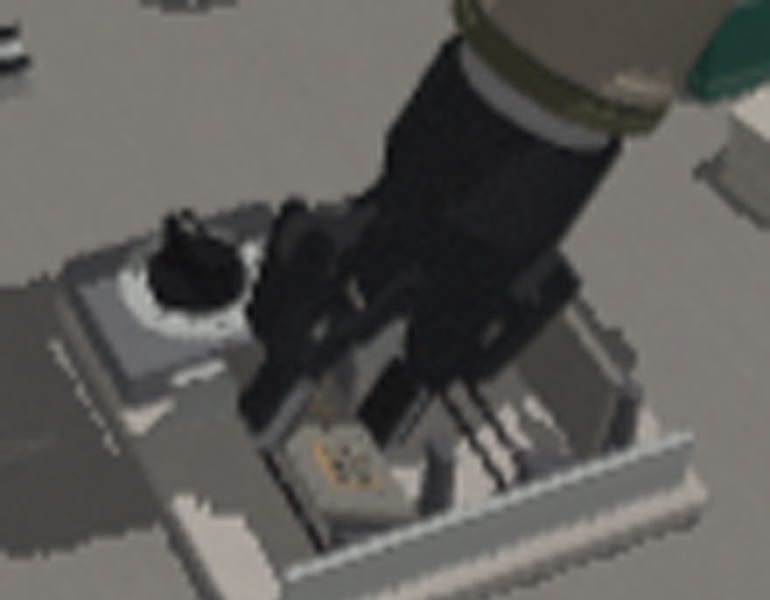

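The board is between the cheeks with its lower edge above the groove. I'll lower the last few millimetres.

drive_tool([
  [0, 2, 2, 0, 0, 0, 0],
  [0, 1.5, 2, 0, 0, 0, 0],
  [0, 0, 0, 0, 0, 0, 0],
  [0, 0, 0, 0, 0, 0, 0],
  [0, 0, 0, 0, 0, 0, 0],
])

```text
time: 7.05
tcp_pos: [0.4985, 0.0544, 0.0439]
orientation: [-2.618, -0.0, 1.513]
contact_force: [-0.7, 0.3, -0.4]
gripper_width: 0.562
grip_force: 31.4
```

drive_tool([
  [0, 0.5, 1, 0, 0, 0, 0],
  [0, 0, 0, 0, 0, 0, 0],
  [0, 0, 0, 0, 0, 0, 0],
  [0, 0, 0, 0, 0, 0, 0],
  [0, 0, 0, 0, 0, 0, 0],
])

```text
time: 7.55
tcp_pos: [0.4986, 0.0543, 0.0429]
orientation: [-2.618, -0.0, 1.513]
contact_force: [1.7, 0.1, 0.3]
gripper_width: 0.563
grip_force: 31.5
```

drive_tool([
  [0, 0.5, 1, 0, 0, 0, 0],
  [0, 0, 0, 0, 0, 0, 0],
  [0, 0, 0, 0, 0, 0, 0],
  [0, 0, 0, 0, 0, 0, 0],
  [0, 0, 0, 0, 0, 0, 0],
])

```text
time: 8.05
tcp_pos: [0.4989, 0.0543, 0.0427]
orientation: [-2.619, -0.0, 1.513]
contact_force: [0.9, -0.1, 5.7]
gripper_width: 0.565
grip_force: 31.9
```

drive_tool([
  [0, 0.5, 1, 0, 0, 0, 0],
  [0, 0, 0, 0, 0, 0, 0],
  [0, 0, 0, 0, 0, 0, 0],
  [0, 0, 0, 0, 0, 0, 0],
  [0, 0, 0, 0, 0, 0, 0],
])

```text
time: 8.55
tcp_pos: [0.4993, 0.0543, 0.0425]
orientation: [-2.62, -0.0, 1.513]
contact_force: [1.9, -0.8, 11.5]
gripper_width: 0.56
grip_force: 32.3
```

drive_tool([
  [0, 0, -1, 0, 0, 0, 0.68],
  [0, 0, 0, 0, 0, 0, 0.68],
  [0, 0, 0, 0, 0, 0, 0.68],
  [0, 0, 0, 0, 0, 0, 0.68],
  [0, 0, -5, 0, 0, 0, 0.68],
])

```text
time: 9.05
tcp_pos: [0.5005, 0.0542, 0.0451]
orientation: [-2.616, 0.0, 1.513]
contact_force: [0.3, -0.9, -0.6]
gripper_width: 0.68
grip_force: 0.0
```

drive_tool([
  [0, 0, -20, 0, 0, 0, 0.68],
  [0, 0, -40, 0, 0, 0, 0.6],
  [0, 0, -40, 0, 0, 0, 0.3],
  [0, 0, 0, 0, 0, 0, 0],
  [0, 0, 0, 0, 0, 0, 0],
])

```text
time: 9.55
tcp_pos: [0.5524, 0.0512, 0.1335]
orientation: [-2.621, -0.0, 1.513]
contact_force: [-0.2, 0.6, -1.1]
gripper_width: 0.093
grip_force: 0.0
```

Run:
```python
from h import *
print(r.state()["tcp_pos"],r.state()["joints"].round(2),r.state()["contact_force"])
togo(slotp(-95,0,80),slotrot(0))
f=r.grab_frame("scene")["img"];cv2.imwrite("pics/s4.png",cv2.resize(f[170:260,230:340],(770,630),interpolation=2)[:600,:,::-1])
```

```text
[0.55244577 0.05124714 0.13345146] [-0.01  0.59  1.19  0.02  1.88  0.04] [-0.21736335  0.57036434 -1.06815418]
shift mm [  0.2 -94.   76.3] turn deg [-29.8  -0.    0. ]
```

View pics/s4.png

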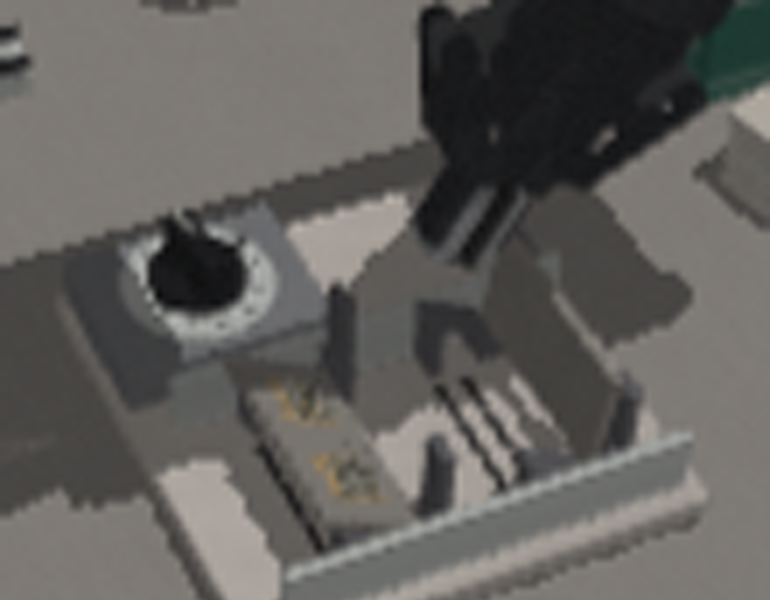

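The board lies on the sloping rests between the cheeks, with its edge in the groove. Next I bring the closed fingers round to the near side and tilt the tool forward.

drive_tool([
  [0, -35, 20, 0, 0, 0, 0],
  [0, -35, 20, 0, 0, 0, 0],
  [0, -35, 20, 0, 0, 0, 0],
  [0, 0, 0, -7.8, 0, 0, 0],
  [0, 0, 0, -7.8, 0, 0, 0],
])

```text
time: 10.1
tcp_pos: [0.4286, 0.0583, 0.1307]
orientation: [-2.891, 0.0, 1.513]
contact_force: [0.6, -0.4, 1.3]
gripper_width: 0.004
grip_force: 0.0
```

drive_tool([
  [0, 0, 0, -7.8, 0, 0, 0],
  [0, 0, 0, -7.8, 0, 0, 0],
  [0, 0, 0, -7.8, 0, 0, 0],
  [0, 0, 0, -7.8, 0, 0, 0],
  [0, 0, 0, -7.8, 0, 0, 0],
])

```text
time: 10.6
tcp_pos: [0.4294, 0.0582, 0.1311]
orientation: [2.721, 0.0, 1.513]
contact_force: [-1.0, 0.4, 1.3]
gripper_width: -0.001
grip_force: 0.0
```

drive_tool([
  [0, 0, 0, -7.8, 0, 0, 0],
  [0, 0, 0, -7.8, 0, 0, 0],
  [0, 0, 0, 0, 0, 0, 0],
  [0, 0, 0, 0, 0, 0, 0],
  [0, 0, 0, 0, 0, 0, 0],
])

```text
time: 11.1
tcp_pos: [0.4685, 0.071, 0.1747]
orientation: [2.509, 0.013, 1.505]
contact_force: [-0.3, -0.5, 0.4]
gripper_width: -0.001
grip_force: 0.0
```

Run:
```python
from h import *
print(r.state()["tcp_pos"],r.state()["joints"].round(2),r.state()["gripper_width"])
togo(slotp(-65,0,5),slotrot(-40))
```

```text
[0.46849664 0.07098535 0.17466914] [ 0.15 -0.89  2.5  -0.17  0.92  0.27] -0.0010178166904467613
shift mm [-13.  -83.9 106.9] turn deg [-3.7  0.9  0.1]
```

Run:
```python
from h import *
from scipy.optimize import least_squares,fsolve
D=[(.131,1.489,1.523,.5995,.2303),(.214,1.636,1.293,.595,.1022),(.41,1.39,1.83,.5046,.1517),(.59,1.19,1.88,.5548,.1335)]
lat=.052
def fk(p,a,b,c):
    h,o,L1,L2,L3=p; s1,s2,s3=a,a+b,a+b+c
    return o+L1*np.sin(s1)+L2*np.sin(s2)+L3*np.sin(s3), h+L1*np.cos(s1)+L2*np.cos(s2)+L3*np.cos(s3)
def res(p): return np.concatenate([np.array(fk(p,a,b,c))-[np.sqrt(R*R-lat**2),z] for a,b,c,R,z in D])
s=least_squares(res,[.4,.1,.4,.4,.3]);print(s.x.round(3),abs(s.fun).max())
p=s.x
for tilt in(40,30,25,20,15):
  for x,z in((-110,90),(-68,5),(-48,8),(-30,28),(-14,33)):
    R=np.sqrt((.528+x/1000)**2+.056**2-lat**2);q,info,ok,_=fsolve(lambda q:[*(np.array(fk(p,*q))-[R,.034+z/1000]),sum(q)-np.pi+np.radians(tilt)],[0,1.8,1.2],full_output=1)
    print(tilt,x,z,q.round(2),ok==1)
```

```text
[ 0.275 -0.002  0.337  0.551  0.35 ] 0.0057469257848367095
40 -110 90 [-1.66  2.96  1.14] True
40 -68 5 [-1.1   2.89  0.65] True
40 -48 8 [-0.91  2.8   0.56] True
40 -30 28 [-0.83  2.72  0.55] True
40 -14 33 [-0.74  2.66  0.52] True
30 -110 90 [-1.14  2.69  1.07] True
30 -68 5 [-0.77  2.67  0.73] True
30 -48 8 [-0.67  2.6   0.69] True
30 -30 28 [-0.61  2.53  0.7 ] True
30 -14 33 [-0.55  2.47  0.69] True
25 -110 90 [-0.97  2.58  1.09] True
25 -68 5 [-0.65  2.57  0.79] True
25 -48 8 [-0.56  2.5   0.76] True
25 -30 28 [-0.51  2.43  0.78] True
25 -14 33 [-0.45  2.38  0.78] True
20 -110 90 [-0.83  2.49  1.13] True
20 -68 5 [-0.54  2.47  0.86] True
20 -48 8 [-0.46  2.41  0.84] True
20 -30 28 [-0.41  2.34  0.87] True
20 -14 33 [-0.36  2.29  0.86] True
15 -110 90 [-0.7   2.4   1.18] True
15 -68 5 [-0.43  2.38  0.93] True
15 -48 8 [-0.36  2.32  0.92] True
15 -30 28 [-0.32  2.25  0.95] True
15 -14 33 [-0.27  2.2   0.95] True
```

Tilting 40° forward hits joint limits, but 20° is reachable, and pushing with the finger's front face still tips the board.

drive_tool([
  [0, 0, 0, 8, 0, 0, 0],
  [0, 0, 0, 8, 0, 0, 0],
  [0, 0, 0, 0, 0, 0, 0],
  [0, 0, 0, 0, 0, 0, 0],
  [0, 0, 0, 0, 0, 0, 0],
])

```text
time: 11.6
tcp_pos: [0.4684, 0.0708, 0.175]
orientation: [2.781, 0.013, 1.504]
contact_force: [-0.4, 0.8, -0.9]
gripper_width: -0.004
grip_force: 0.0
```

Run:
```python
from h import *
print(r.state()["tcp_pos"],r.state()["orientation"],r.state()["joints"].round(2))
togo(slotp(-70,0,70),slotrot(-20));togo(slotp(-70,0,6),slotrot(-20))
```

```text
[0.46836711 0.07084986 0.17500375] [2.78089812 0.01251364 1.50391582] [ 0.09 -0.57  2.23 -0.08  1.12  0.18]
shift mm [-13.8 -33.8  63.3] turn deg [ 0.7  0.8 -0.2]
shift mm [-13.  -56.4 123.2] turn deg [ 0.7  0.8 -0.2]
```

drive_tool([
  [-6.5, -17, 31, 0.7, 0.8, 0, 0],
  [-6.5, -17, 31, 0, 0, 0, 0],
  [0, -11, 29, 0, 0, 0, 0],
  [0, -11, 29, 0, 0, 0, 0],
  [0, 0, 0, 0, 0, 0, 0],
])

```text
time: 12.1
tcp_pos: [0.4528, 0.0585, 0.0397]
orientation: [2.799, -0.0, 1.509]
contact_force: [-0.6, -1.2, -0.5]
gripper_width: 0.002
grip_force: 0.0
```

drive_tool([
  [0, 0, 0, 0, 0, 0, 0],
  [0, 0, 0, 0, 0, 0, 0],
  [0, 0, 0, 0, 0, 0, 0],
  [0, 0, 0, 0, 0, 0, 0],
  [0, 0, 0, 0, 0, 0, 0],
])

```text
time: 12.6
tcp_pos: [0.458, 0.0586, 0.0451]
orientation: [2.792, -0.001, 1.509]
contact_force: [0.3, -0.4, 0.2]
gripper_width: 0.002
grip_force: 0.0
```

Run:
```python
from h import *
p,R=pose();print((RK.inv().apply(p-SLOT)*1000).round(1),r.state()["contact_force"],r.state()["joints"].round(2))
togo(slotp(-53,0,6),slotrot(-20))
W=[(-53,6),(-47.9,13.3),(-41.9,19.3),(-34.9,24.2),(-28.2,30.6),(-21.9,32.3),(-15.5,32.9),(-12.3,33)]
for a,b in zip(W,W[1:]):
  print((slotrot(-20).inv()*RK).apply([b[0]-a[0],0,b[1]-a[1]]).round(1))
f=r.grab_frame("scene")["img"];cv2.imwrite("pics/s5.png",cv2.resize(f[170:260,230:340],(770,630),interpolation=2)[:600,:,::-1])
```

```text
[-70.2   1.8  11.1] [ 0.33292393 -0.43323374  0.23859487] [ 0.04 -0.43  2.39 -0.05  0.84  0.13]
shift mm [-1.7 14.4 10.7] turn deg [ 0.   0.  -0.2]
[ 0.   7.3 -5.1]
[ 0.   7.7 -3.6]
[ 0.   8.3 -2.2]
[ 0.   8.5 -3.7]
[0.  6.5 0.6]
[0.  6.2 1.6]
[0. 3. 1.]
```

View pics/s5.png

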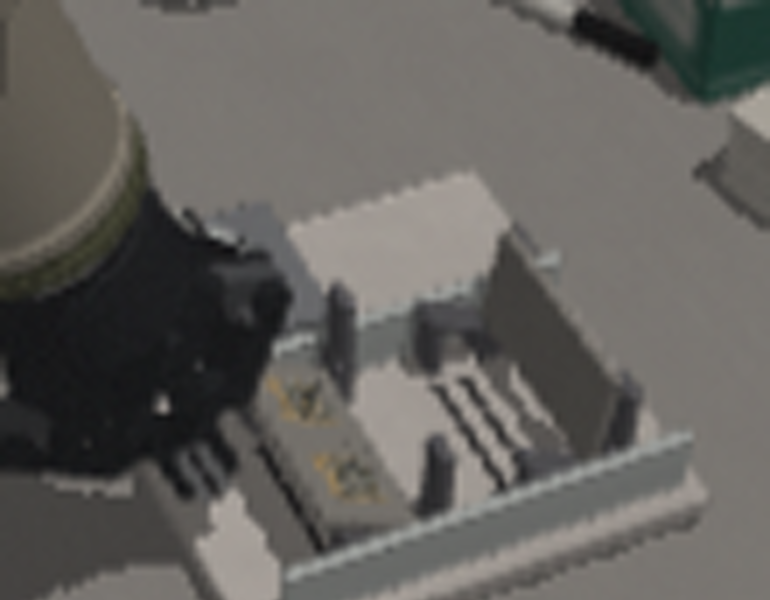

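The closed fingers stand in front of the raised edge, mid-length. Moving in to touch it.

drive_tool([
  [-2, 5, 4, 0, 0, 0, 0],
  [0, 5, 4, 0, 0, 0, 0],
  [0, 4.5, 2.5, 0, 0, 0, 0],
  [0, 0, 0, 0, 0, 0, 0],
  [0, 0, 0, 0, 0, 0, 0],
])

```text
time: 13.15
tcp_pos: [0.4743, 0.0554, 0.0388]
orientation: [2.794, -0.001, 1.509]
contact_force: [-0.2, -0.8, 0.4]
gripper_width: -0.0
grip_force: 0.0
```

drive_tool([
  [0, 3.5, -2.5, 0, 0, 0, 0],
  [0, 3.5, -2.5, 0, 0, 0, 0],
  [0, 0, 0, 0, 0, 0, 0],
  [0, 0, 0, 0, 0, 0, 0],
  [0, 0, 0, 0, 0, 0, 0],
])

```text
time: 13.65
tcp_pos: [0.4792, 0.0552, 0.0463]
orientation: [2.793, -0.001, 1.509]
contact_force: [0.0, -0.1, -0.8]
gripper_width: 0.0
grip_force: 0.1
```

Run:
```python
from h import *
p,R=pose();print((RK.inv().apply(p-SLOT)*1000).round(1),r.state()["contact_force"],r.state()["joints"].round(2))
f=r.grab_frame("scene")["img"];cv2.imwrite("pics/s6.png",cv2.resize(f[170:260,230:340],(770,630),interpolation=2)[:600,:,::-1])
```

```text
[-48.9  -0.4  12.3] [ 0.03759657 -0.05193764 -0.81827969] [ 0.03 -0.35  2.33 -0.04  0.82  0.12]
```

View pics/s6.png

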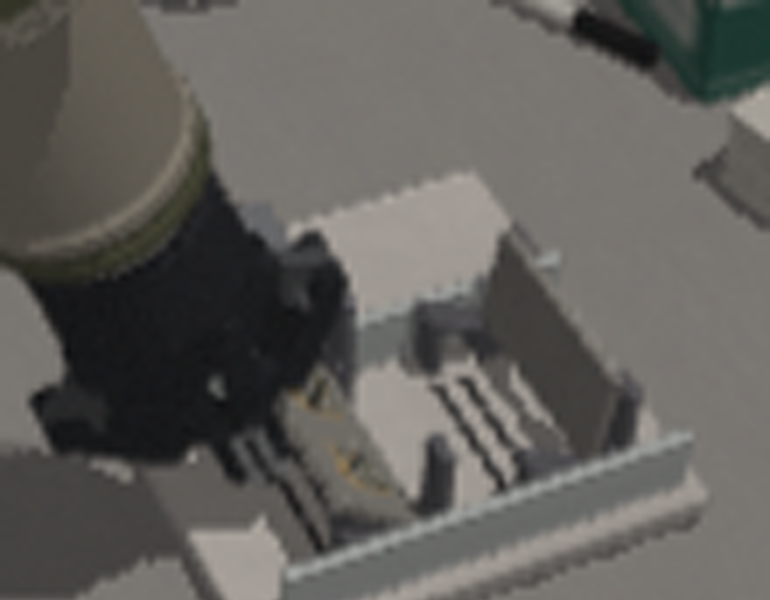

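The board is starting to tip; its module has moved from about (340,470) to (355,470). That was my last picture, so from here I rely on numbers and continue along the arc.

drive_tool([
  [0, 4.5, -2, 0, 0, 0, 0],
  [0, 4.5, -2, 0, 0, 0, 0],
  [0, 4, -1, 0, 0, 0, 0],
  [0, 4.3, -1.2, 0, 0, 0, 0],
  [0, 0, 0, 0, 0, 0, 0],
])

```text
time: 14.2
tcp_pos: [0.4944, 0.0543, 0.0588]
orientation: [2.792, -0.001, 1.509]
contact_force: [0.2, -1.1, 0.8]
gripper_width: -0.001
grip_force: 0.0
```

drive_tool([
  [0, 4, -2, 0, 0, 0, 0],
  [0, 4.5, -1.7, 0, 0, 0, 0],
  [0, 3, 0.3, 0, 0, 0, 0],
  [0, 0, 0, 0, 0, 0, 0],
  [0, 0, 0, 0, 0, 0, 0],
])

```text
time: 14.7
tcp_pos: [0.503, 0.0537, 0.065]
orientation: [2.794, -0.001, 1.509]
contact_force: [0.4, 0.6, -0.3]
gripper_width: -0.0
grip_force: 0.0
```

Run:
```python
from h import *
p,R=pose();print((RK.inv().apply(p-SLOT)*1000).round(1),r.state()["contact_force"],r.state()["torque"])
f=r.grab_frame("scene");im=f["img"]
hsv=cv2.cvtColor(im,cv2.COLOR_RGB2HSV)
o=((hsv[:,:,1]>75)&(hsv[:,:,0]>8)&(hsv[:,:,0]<28)).astype(np.uint8);o[:200]=0;o[250:]=0;o[:,:250]=0;o[:,:][:,310:]=0
n,l,s,c=cv2.connectedComponentsWithStats(o,connectivity=8);print([(c[i].round(1).tolist(),int(s[i,4])) for i in range(1,n) if s[i,4]>3])
```

```text
[-25.1  -0.5  31. ] [ 0.35019251  0.57370294 -0.33389445] [-0.01418365  0.19968748 -0.01955671]
[]
```

drive_tool([
  [0, 3.2, 0.5, 0, 0, 0, 0],
  [0, 3.2, 0.8, 0, 0, 0, 0],
  [0, 2.5, 0.8, 0, 0, 0, 0],
  [0, 0, 0, 0, 0, 0, 0],
  [0, 0, 0, 0, 0, 0, 0],
])

```text
time: 15.25
tcp_pos: [0.512, 0.0532, 0.0661]
orientation: [2.794, -0.001, 1.509]
contact_force: [-1.0, -1.0, -0.3]
gripper_width: 0.001
grip_force: 0.0
```

drive_tool([
  [0, 2, 0.7, 0, 0, 0, 0],
  [0, 0, 0, 0, 0, 0, 0],
  [0, 0, 0, 0, 0, 0, 0],
  [0, 0, 0, 0, 0, 0, 0],
  [0, 0, 0, 0, 0, 0, 0],
])

```text
time: 15.75
tcp_pos: [0.5141, 0.0531, 0.0662]
orientation: [2.793, -0.001, 1.509]
contact_force: [0.6, -0.3, -0.2]
gripper_width: -0.001
grip_force: 0.0
```

Run:
```python
from h import *
p,R=pose();print((RK.inv().apply(p-SLOT)*1000).round(1),r.state()["contact_force"],r.state()["torque"])
f=r.grab_frame("top");im=f["img"]
a=proj(f,slotp(-5,0,45));print(a)
for y in(-40,-30,-25,25,30,40):
  print(y,[int(im[int(round(v)),int(round(u))].mean()) for u,v in [proj(f,slotp(x,y,49)) for x in range(-44,22,4)]])
```

```text
[-13.8  -0.6  32.2] [ 0.58625471 -0.25830976 -0.17181454] [0.0357316  0.16900281 0.05326985]
[292.75752484 220.11469221]
-40 [115, 115, 132, 128, 84, 99, 100, 98, 94, 74, 135, 131, 112, 111, 115, 120, 139]
-30 [116, 116, 115, 123, 140, 75, 48, 89, 100, 77, 120, 147, 204, 215, 214, 213, 211]
-25 [115, 115, 116, 117, 135, 122, 61, 63, 87, 81, 141, 149, 168, 214, 213, 213, 214]
25 [94, 96, 120, 113, 67, 32, 78, 124, 103, 75, 82, 138, 206, 213, 214, 214, 213]
30 [97, 108, 107, 60, 51, 105, 118, 123, 108, 76, 88, 167, 214, 215, 214, 213, 213]
40 [93, 66, 92, 102, 80, 71, 67, 67, 70, 75, 114, 145, 120, 176, 214, 214, 213]
```

drive_tool([
  [0, 1.5, 0.5, 0, 0, 0, 0],
  [0, 0, 0, 0, 0, 0, 0],
  [0, 0, 0, 0, 0, 0, 0],
  [0, 0, 0, 0, 0, 0, 0],
  [0, 0, 0, 0, 0, 0, 0],
])

```text
time: 16.3
tcp_pos: [0.5156, 0.053, 0.0661]
orientation: [2.794, -0.001, 1.509]
contact_force: [-1.6, 0.5, 0.8]
gripper_width: -0.002
grip_force: 0.9
```

drive_tool([
  [0, 1.5, 0.5, 0, 0, 0, 0],
  [0, 0, 0, 0, 0, 0, 0],
  [0, 0, 0, 0, 0, 0, 0],
  [0, 0, 0, 0, 0, 0, 0],
  [0, 0, 0, 0, 0, 0, 0],
])

```text
time: 16.8
tcp_pos: [0.5161, 0.053, 0.066]
orientation: [2.797, -0.001, 1.509]
contact_force: [-15.2, -0.1, 11.0]
gripper_width: -0.001
grip_force: 8.1
```

Run:
```python
from h import *
p,R=pose();print((RK.inv().apply(p-SLOT)*1000).round(1),r.state()["contact_force"],r.state()["torque"])
f=r.grab_frame("top");im=f["img"]
for y in(-30,-25,25,30):
  print(y,[int(im[int(round(v)),int(round(u))].mean()) for u,v in [proj(f,slotp(x,y,49)) for x in range(-14,14,2)]])
```

```text
[-11.9  -0.5  32. ] [-15.15552939  -0.0732474   11.02995828] [-0.04571253  1.73909167 -0.060373  ]
-30 [50, 66, 76, 77, 76, 87, 126, 145, 158, 193, 212, 215, 215, 214]
-25 [45, 58, 67, 75, 84, 115, 115, 144, 153, 161, 185, 207, 214, 214]
25 [115, 101, 81, 77, 73, 79, 93, 131, 164, 190, 208, 208, 213, 214]
30 [121, 102, 83, 76, 74, 81, 92, 107, 162, 201, 214, 215, 214, 214]
```

The board is firmly against the upright fingers (15 N). Backing off.

drive_tool([
  [0, -2, -0.7, 0, 0, 0, 0],
  [0, -5, -2, 0, 0, 0, 0],
  [0, -20, -7, 0, 0, 0, 0],
  [0, -25, -9, 0, 0, 0, 0],
  [0, 0, -30, 0, 0, 0, 0],
])

```text
time: 17.35
tcp_pos: [0.4465, 0.0568, 0.0889]
orientation: [2.803, 0.0, 1.509]
contact_force: [-0.3, 0.6, -0.5]
gripper_width: -0.004
grip_force: 0.0
```

drive_tool([
  [0, 0, -40, 4, 0, 0, 0],
  [0, 0, -20, 8, 0, 0, 0],
  [0, 0, 0, 8, 0, 0, 0],
  [0, 0, 0, 0, 0, 0, 0.6],
  [0, 0, 0, 0, 0, 0, 0.6],
])

```text
time: 17.85
tcp_pos: [0.4327, 0.0579, 0.1498]
orientation: [-3.139, -0.0, 1.509]
contact_force: [0.4, -1.0, -0.1]
gripper_width: 0.333
grip_force: 0.0
```

Run:
```python
from h import *
print(r.state()["tcp_pos"],r.state()["joints"].round(2))
f=r.grab_frame("top");im=f["img"];g=r.grab_frame("scene")["img"]
for y in(-48,-46,-44,-30,-15,0,15,30,44,46,48):
  print(y,[int(im[int(round(v)),int(round(u))].mean()) for u,v in [proj(f,slotp(x,y,49)) for x in range(-14,14,2)]])
# along the top edge
print([int(im[int(round(v)),int(round(u))].mean()) for u,v in [proj(f,slotp(-1,y,49)) for y in range(-56,58,2)]])
# dial pointer (bright/white pixels inside the dark disc)
hsv=im.max(2)
sub=hsv[218:243,228:254];np.set_printoptions(linewidth=200);print(sub)
```

```text
[0.4326866  0.05785452 0.14979617] [ 0.01 -0.27  2.02  0.    1.39  0.08]
-48 [150, 149, 147, 146, 144, 143, 143, 143, 142, 140, 137, 135, 132, 131]
-46 [149, 149, 147, 146, 145, 145, 141, 142, 140, 140, 137, 135, 132, 130]
-44 [149, 148, 146, 147, 145, 145, 143, 142, 139, 136, 136, 136, 133, 130]
-30 [150, 150, 147, 147, 146, 145, 142, 141, 140, 137, 136, 134, 130, 127]
-15 [149, 148, 147, 146, 144, 145, 141, 142, 138, 134, 134, 131, 127, 123]
0 [148, 147, 146, 144, 144, 142, 139, 138, 138, 135, 134, 131, 126, 124]
15 [148, 150, 147, 145, 144, 141, 140, 137, 135, 134, 132, 127, 125, 119]
30 [148, 146, 145, 143, 141, 140, 139, 137, 135, 132, 129, 125, 121, 122]
44 [146, 145, 143, 142, 140, 138, 138, 137, 135, 133, 129, 127, 122, 122]
46 [147, 144, 144, 144, 141, 139, 137, 135, 135, 133, 129, 126, 122, 124]
48 [146, 144, 142, 141, 141, 138, 138, 135, 131, 130, 130, 126, 121, 121]
[143, 143, 142, 142, 143, 141, 143, 142, 142, 141, 143, 141, 141, 141, 142, 142, 143, 142, 140, 141, 142, 141, 140, 140, 140, 140, 140, 140, 139, 140, 141, 140, 140, 139, 138, 137, 138, 139, 139, 138, 139, 139
[... 2052 characters left out ...]
  50  52  54  51  51  51  64  90 117 153 167 170 170 169]
 [208 220 223 224 222 195 128  86  64  52  51  48  52  51  49  54  63  74  73  90 120 154 170 169 169 169]
 [187 216 222 223 222 205 159 142 115  95  84  77  64  72  81  90 113 130 107  95 120 153 169 170 170 170]
 [165 200 221 223 220 202 180 193 181 168 160 144 124 135 154 161 172 173 126 100 121 155 167 170 170 170]
 [147 170 202 219 219 205 200 217 220 220 219 207 188 198 213 215 209 183 116  97 122 155 168 170 169 169]
 [138 143 167 201 215 218 219 221 224 225 225 221 220 220 222 222 221 196 128 102 123 156 168 170 170 170]
 [137 135 144 165 189 210 219 221 223 225 224 223 223 221 222 221 222 205 142 106 125 158 169 169 170 168]]
```

drive_tool([
  [20, 14, 0, 0, 0, 0, 0.6],
  [28, 14, 0, 0, 0, 0, 0.6],
  [28, 14, 0, 0, 0, 0, 0.6],
  [28, 14, 0, 0, 0, -5, 0.6],
  [0, 0, 0, 0, 0, 0, 0.6],
])

```text
time: 18.45
tcp_pos: [0.4959, 0.1612, 0.1529]
orientation: [3.137, -0.003, 1.602]
contact_force: [-0.0, -0.1, 0.6]
gripper_width: 0.601
grip_force: 0.0
```

Run:
```python
from h import *
print(r.state()["tcp_pos"],r.state()["joints"].round(2))
f=r.grab_frame("top");im=f["img"]
b=ray(f,(240,228.5),.067);print("bar",b)
togo([b[0],.161,.054],down(1.60))
print([int(im[int(round(v)),int(round(u))].mean()) for u,v in [proj(f,slotp(-1,y,49)) for y in range(-56,58,2)]])
for y in(-30,-15,0,15,30):
  print(y,[int(im[int(round(v)),int(round(u))].mean()) for u,v in [proj(f,slotp(x,y,49)) for x in range(-14,14,2)]])
```

```text
[0.49585142 0.16115291 0.15289828] [ 0.21 -0.04  1.81  0.    1.37  0.18]
bar [0.50357933 0.16154082 0.067     ]
shift mm [ 0.9  8.3 98.6] turn deg [ 0.2 -0.1 -0. ]
[198, 207, 212, 198, 151, 111, 107, 115, 118, 118, 121, 102, 102, 136, 168, 161, 131, 128, 136, 141, 142, 145, 195, 203, 202, 200, 201, 201, 200, 200, 194, 192, 181, 158, 148, 156, 156, 159, 144, 137, 148, 148, 149, 158, 158, 160, 158, 158, 159, 153, 124, 89, 114, 147, 159, 159, 160]
-30 [105, 100, 86, 90, 134, 152, 137, 136, 180, 211, 217, 217, 217, 216]
-15 [119, 104, 85, 101, 136, 147, 145, 176, 201, 213, 215, 216, 215, 215]
0 [120, 96, 88, 121, 151, 167, 200, 216, 216, 217, 215, 216, 217, 216]
15 [124, 115, 91, 92, 135, 152, 147, 156, 192, 212, 217, 216, 216, 216]
30 [161, 160, 160, 160, 158, 158, 158, 167, 181, 185, 180, 172, 170, 171]
```

Run:
```python
from h import *
f=r.grab_frame("top");im=cv2.cvtColor(f["img"],cv2.COLOR_RGB2GRAY).astype(np.float32)
def prof(X0,y,z=49):
    uv=np.array([proj(f,slotp(X0+x,y,z)) for x in np.arange(-20,20,2)],np.float32)
    return cv2.remap(im,uv[:,0].reshape(1,-1),uv[:,1].reshape(1,-1),1)[0].astype(int)
print(np.arange(-20,20,2))
for y in(-43,-30,-15,0,15): print(y,prof(0,y),prof(80,y))
```

```text
[-20 -18 -16 -14 -12 -10  -8  -6  -4  -2   0   2   4   6   8  10  12  14
  16  18]
-43 [ 93  88  88  92  95  88  90 115 139 142 120 105 109 110 111 114 116 116
 117 116] [ 99  95  90  85  79  79  91  91  95 115 130 130 119 110 107 115 136 169
 196 208]
-30 [107 105 106 103  91  81  83 109 141 155 163 186 211 218 217 217 217 215
 215 215] [ 96  86  80  78  79  79  79  83 100 128 153 178 203 215 215 215 214 213
 213 214]
-15 [130 123 123 118 101  84  82 106 138 155 173 201 214 216 216 216 216 216
 216 216] [107  92  81  79  80  79  76  80  97 130 153 178 199 209 212 212 213 214
 214 214]
0 [132 125 125 121 103  85  84 112 143 166 191 210 216 216 217 217 217 217
 217 216] [112  95  80  78  78  79  79  82  96 123 150 178 203 213 213 213 213 213
 213 212]
15 [125 125 125 120 105  87  85 111 143 155 160 177 202 216 217 217 216 216
 216 216] [110  95  83  79  78  78  78  82  99 127 153 177 200 209 211 210 210 211
 210 210]
```

The loose board's top edge sits within 2 mm of where the neighbour's equivalent edge sits, so it is standing. Now the dial.

drive_tool([
  [0, 4, 25, 0, 0, 0, 0.6],
  [0, 4, 30, 0, 0, 0, 0.6],
  [0, 0, 25, 0, 0, 0, 0.6],
  [0, 0, 13, 0, 0, 0, 0.5],
  [0, 0, 5, 0, 0, 0, 0.4],
])

```text
time: 19.05
tcp_pos: [0.5017, 0.1578, 0.0524]
orientation: [-3.139, -0.0, 1.595]
contact_force: [0.3, -0.1, 1.3]
gripper_width: 0.403
grip_force: 0.0
```

drive_tool([
  [0, 0, 0, 0, 0, 0, 0],
  [0, 0, 0, 0, 0, 0, 0],
  [0, 0, 0, 0, 0, 0, 0],
  [0, 0, 0, 0, 0, 0, 0],
  [0, 0, 0, 0, 0, 0, 0],
], grip_force=20)

```text
time: 19.55
tcp_pos: [0.5038, 0.1586, 0.0545]
orientation: [3.141, -0.001, 1.597]
contact_force: [-3.4, -3.5, 6.1]
gripper_width: 0.133
grip_force: 26.1
```

Run:
```python
from h import *
s=r.state();print(s["tcp_pos"],s["orientation"],s["gripper_width"]*85,s["grip_force"],s["contact_force"],s["torque"])
```

```text
[0.50380437 0.1585903  0.05447694] [ 3.14101761e+00 -6.76521562e-04  1.59652944e+00] 11.262688219317576 26.128502190113068 [-3.44655297 -3.45220302  6.06742547] [-0.41800297  0.58250941  0.01663834]
```

drive_tool([
  [2, 0, 0, 0, 0, 4, 0],
  [0, 0, 0, 0, 0, 8, 0],
  [0, 0, 0, 0, 0, 8, 0],
  [0, 0, 0, 0, 0, 8, 0],
  [0, 0, 0, 0, 0, 8, 0],
])

```text
time: 20.05
tcp_pos: [0.5023, 0.1593, 0.0544]
orientation: [-3.14, 0.003, 0.962]
contact_force: [-12.3, -10.3, 16.7]
gripper_width: 0.134
grip_force: 27.4
```

drive_tool([
  [0, 0, 0, 0, 0, 8, 0],
  [0, 0, 0, 0, 0, 8, 0],
  [0, 0, 0, 0, 0, 8, 0],
  [0, 0, 0, 0, 0, 4.8, 0],
  [0, 0, 0, 0, 0, 0, 0],
])

```text
time: 20.55
tcp_pos: [0.5014, 0.1602, 0.0544]
orientation: [-3.14, 0.004, 0.463]
contact_force: [-15.4, -5.8, 19.8]
gripper_width: 0.131
grip_force: 27.7
```

drive_tool([
  [0, 0, 0, 0, 0, 0, 0],
  [0, 0, 0, 0, 0, 0, 0],
  [0, 0, 0, 0, 0, 0, 0],
  [0, 0, 0, 0, 0, 0, 0],
  [0, 0, 0, 0, 0, 0, 0],
])

```text
time: 21.05
tcp_pos: [0.5014, 0.1602, 0.0544]
orientation: [-3.14, 0.004, 0.466]
contact_force: [-16.2, -4.7, 18.5]
gripper_width: 0.136
grip_force: 27.7
```

drive_tool([
  [0, 0, 0, 0, 0, 0, 0.4],
  [0, 0, 0, 0, 0, 0, 0.4],
  [0, 0, 0, 0, 0, 0, 0.4],
  [0, 0, -20, 0, 0, 0, 0.4],
  [0, 0, -40, 0, 0, 0, 0.4],
])

```text
time: 21.55
tcp_pos: [0.5002, 0.16, 0.1101]
orientation: [-3.139, 0.007, 0.466]
contact_force: [0.1, 0.9, -0.8]
gripper_width: 0.398
grip_force: 0.0
```

drive_tool([
  [0, 0, -40, 0, 0, 0, 0.4],
  [40, -20, -20, 0, 0, 0, 0.4],
  [40, -20, 0, 0, 0, 0, 0.4],
  [40, -20, 0, 0, 0, 0, 0.4],
  [40, -20, 0, 0, 0, 0, 0.4],
])

```text
time: 22.05
tcp_pos: [0.6114, 0.3055, 0.1735]
orientation: [-3.14, -0.001, 0.465]
contact_force: [0.4, -0.3, 0.7]
gripper_width: 0.399
grip_force: 0.0
```

Run:
```python
from h import *
s=r.state();print(s["tcp_pos"],s["contact_force"])
f=r.grab_frame("top");im=f["img"];np.set_printoptions(linewidth=200)
print(im.max(2)[218:243,228:254])
```

```text
[0.61138428 0.30545608 0.17350944] [ 0.35141109 -0.34476504  0.65941085]
[[142 148 167 198 218 220 194 142 161 216 224 225 223 211 191 218 224 223 222 223 220 220 206 177 154 150]
 [146 166 194 217 224 226 215 171 159 195 197 198 194 182 175 204 218 221 221 217 214 224 223 208 175 153]
 [162 196 218 223 224 225 218 182 160 167 131 113 117 119 132 158 175 195 208 204 205 222 227 223 202 170]
 [184 215 220 221 223 221 193 146 149 171 115  64  55  63  74  88 101 129 162 187 217 226 228 226 220 193]
 [203 216 206 208 213 196 150  96 123 161 129  74  47  46  51  51  54  71 103 153 205 225 228 227 223 216]
 [216 214 193 193 190 151  90  53  85 135 145 103  58  48  50  51  50  50  64 105 163 214 228 226 222 221]
 [220 221 217 206 170 105  47  29  61 118 157 128  73  47  50  51  49  51  50  67 119 182 220 218 215 221]
 [223 222 219 189 125  64  34  32  48  94 142 143  88  51  46  50  54  52  51  52  79 142 199 209 207 220]
 [224 223 208 155  86  46  38  32  40  79 129 147  96  54  49  52  53  53  52  51  60 109 178 218 219 223]
 [222 219 196 128  65  47  42  33  31  54  88 107  82  58  49  4
[... 948 characters left out ...]
  32  40  45  43  42  45  80 133 184 212 208 210 221 223]
 [211 221 224 225 222 197 130  87  66  53  47  36  32  32  38  40  56  88 135 190 221 222 209 205 220 218]
 [188 218 224 225 223 209 160 144 118  96  80  58  53  66  77  89 113 152 188 221 228 227 222 219 219 201]
 [167 203 222 224 221 206 183 196 183 168 149 119 115 135 154 164 176 196 207 224 228 228 224 220 204 176]
 [149 173 207 222 219 207 203 219 222 221 211 186 183 200 215 219 212 199 197 221 228 226 221 204 177 154]
 [140 144 168 202 217 220 221 224 226 227 226 221 221 223 224 223 221 215 205 222 226 221 206 178 156 146]
 [139 138 147 167 189 211 221 222 224 226 226 225 224 224 223 222 223 222 219 221 217 199 175 155 148 146]]
```

Run:
```python
from h import *
f=r.grab_frame("top");im=cv2.cvtColor(f["img"],cv2.COLOR_RGB2GRAY).astype(np.float32)
def prof(P):
    uv=np.array([proj(f,slotp(*p)) for p in P],np.float32)
    return cv2.remap(im,uv[:,0].reshape(1,-1),uv[:,1].reshape(1,-1),1)[0].astype(int)
xs=np.arange(-20,20,2);print(xs)
for y in(-43,-30,0,30,43): print(y,prof([(x,y,49) for x in xs]),prof([(80+x,y,49) for x in xs]))
ys=np.arange(-58,60,2);print(dict(zip(ys.tolist(),prof([(-8,y,48) for y in ys]).tolist())));print(prof([(76,y,48) for y in ys]))
```

```text
[-20 -18 -16 -14 -12 -10  -8  -6  -4  -2   0   2   4   6   8  10  12  14
  16  18]
-43 [ 94  89  88  94  92  86  94 125 147 141 115 104 109 111 110 113 116 117
 118 117] [ 99  96  91  84  78  80  91  91  96 116 131 130 120 110 106 115 137 170
 196 208]
-30 [106 104 106 103  92  83  89 116 144 155 164 187 211 218 218 217 216 216
 215 215] [ 94  86  81  79  79  80  80  83  99 127 154 178 204 215 216 215 214 214
 214 214]
0 [126 125 125 122 104  85  90 124 153 174 198 213 216 217 217 218 218 218
 218 216] [113  95  80  78  79  79  80  81  96 124 150 179 204 213 213 212 213 213
 213 213]
30 [126 126 126 121 104  83  89 120 145 162 191 211 216 217 217 217 217 217
 217 216] [107  94  82  79  79  78  78  79  98 130 152 178 199 209 211 210 210 210
 210 210]
43 [ 96  83  69  65  69  73  88 115 138 131 106  98 112 135 174 207 217 217
 217 216] [ 99  89  81  77  78  78  79  83 101 126 137 131 124 142 183 206 210 209
 210 211]
{-58: 169, -56: 198, -54: 212, -52: 211, -50: 204, -48: 175, -46: 127, -44: 97, -42: 90, -40: 88, -38: 88, -36: 87, -34: 88, -32: 87, -30: 88, -28: 88, -26: 91, -24: 91, -22: 91, -20: 89, -18: 87, -16: 88, -14: 87, -12: 87, -10: 89, -8: 90, -6: 90, -4: 91, -2: 91, 0: 89, 2: 89, 4: 88, 6: 88, 8: 88, 10: 89, 12: 89, 14: 89, 16: 88, 18: 89, 20: 91, 22: 89, 24: 88, 26: 90, 28: 88, 30: 88, 32: 87, 34: 87, 36: 88, 38: 86, 40: 87, 42: 88, 44: 80, 46: 70, 48: 65, 50: 82, 52: 121, 54: 152, 56: 149, 58: 131}
[167 194 212 213 206 171 123  98  95  94  93  94  95  96  96  97  96  95
  95  95  95  95  93  93  95  95  97  98  97  94  94  96  96  95  94  94
  95  98  99  98  97  98  96  96  96  95  92  92  94  97 101  96  87  70
  68  94 120 124 121]
```

```bash
python3 -c "
from station import r
print(r.finish_job())"
```

```text
the job is handed in; nothing more can be done
None
```

I handed the job in after about 22 s of robot time: by my measurements the board stands on its long edge in the near slot and the dial points at the long mark, but no verdict came back. The neighbour board stayed standing where it was, and the arm never went near the package.

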